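Re-register the stop-motion stage top on its cone, groove and flat seats

ROBOT

A 6-joint arm with a two-finger parallel gripper is mounted at the origin on the work surface. World frame = base frame: x ahead of the robot, y to its left, z up, the work surface at z = 0. Lengths are in m, angles in rad, forces in N, time in s.
With the tool pointing down it reaches from about 0.225 to 0.725 m from the base axis. Payload 3.1 kg.
Tool frame: the origin (TCP) lies at the very end of the fingers, on their centre line; the grasp point (between the pads) lies 19 mm behind it; z points along the fingers, y is the direction in which the jaws open and shut (so a half turn about z gives the same grasp; the last joint's range is limited). The gripper opens to 85 mm and grips with 20 to 120 N. Pads are 22 mm wide; open, the fingers measure 114 mm over their backs; the gripper's body (76 mm by 85 mm) begins 54 mm behind the grasp point. The pads swing forward as they close: fully open they stand 13 mm farther back than shut.
Start: joints at [1.045, 0.048, 0.099, 1.622, 0, 1.443], TCP at [0.203, 0.484, 0.231] pointing down, gripper open.
Joint ranges: [-2.91, 2.91], [-0.99, 1.94], [-1.21, 1.42], [-2.12, 2.29], [-1.49, 1.47], [-3.14, 3.14]. Speed limits (rad/s): [2.79, 2.79, 3.14, 3.14, 3.14, 3.14].

INTERFACE

Orientations are given as a unit quaternion [x, y, z, w].
In Python, from bench import robot gives the robot as it stands. The module is installed in compiled form; this text tells all that it offers. Calls block until the motion is done:
- robot.reach(position, orientation): joint-space move of the TCP to a pose.
- robot.movel(position, max_speed=0.15, rotation=None, force_limit=None): straight line of the TCP; rotation=None keeps the orientation; max_speed is the mean speed in m/s. With force_limit (N) it stops when the force on the tool has changed by that much, and returns True; else False.
- robot.set_joints(angles): joint-space move.
- robot.grip(opening): finger opening in m; the grip force is fixed at half the most; returns when the fingers have stopped.
- robot.hold(seconds).
- robot.solve_ik(position, orientation): joint angles nearest the present ones, or None.
- robot.grab_frame(name): name is "side" or "top"; returns the picture (400x640x3 uint8, red, green, blue); there is no depth.
- robot.camera_params(name): a dict with "fov_y" (degrees; the focal length in pixels is half the picture's height over the tangent of half this angle, whatever the lens; pixels are square), "cx", "cy" (the principal point, pixels), "extrinsics" (4x4, takes a point from world to camera coordinates). Camera axes: x right, y down, z forward; pixel columns grow to the right and rows downward; lengths in m; the calibration is good to about 2 mm. A picture is of the moment at which its call begins. camera_params takes no time and is no camera call.
A pose or a line that the arm cannot do raises robot.PlanningError and nothing moves.
- robot.finish_job(): hands the job in, once; it reports no verdict.
Readings, each from a call of its own:
- robot.get_time(): time.
- robot.get_qpos(): joint angles.
- robot.get_qd(): joint speeds.
- robot.get_tau(): joint torques, N m.
- robot.get_ee_pos(): TCP position.
- robot.get_tcp_rot(): TCP orientation.
- robot.get_ft_force(): force on the tool from outside, world axes, zero at the start.
- robot.get_moment(): the same for the moment, N m.
- robot.get_finger_gap(): finger opening in m.
Only numpy, scipy, OpenCV 4.12 (cv2) and the standard library are available. Lean on these libraries where they do the work, as an engineer would, in place of code of your own. Each camera call takes 0.05 s, during which the arm holds its last target.

TASK

Take the little stop-motion stage top off its cork rest by its wooden rib and put it back in register on the aluminium seat slab, red dot towards the red-banded end of the base: lower it gently with two feet over the line of cone and groove, slide it along the groove until the red-dot ball drops into the cone, then press down on it with about 10 N (never above 20 N) to bed all three balls. Leave it there, level and untouched, and do not tip it or disturb the dishes, brush and other things about.

Things in the scene. Friction and masses are not known exactly. Their poses are not given: they have to be found in the camera images.
- base: Dark fixed plinth, 330 (x) x 150 (y) x 30 mm high, red band across its -x end; origin on the table, z up, x along the groove. On it a bright metal seat slab, 270 mm long in x, which a locked traverse has left anywhere from 28 mm to -x to 28 mm to +x of the middle: this shift is NOT measured, only the plinth is. The slab does not give way; y and height are exact.
- seat_line (a point): Fixed on the plinth at base (-65,-30,50) mm, the slab's upper face: where the cone's mouth would be at zero slab shift. Cone: pit with 45 deg walls, mouth 11.8 mm wide, at the same y and z, but at this x plus the unknown shift. That upper face spans base y -55 to +15 mm and is smooth, like the balls (friction about 0.2).
- groove_start (a point): Fixed on the plinth at base (0,-30,50) mm: where the V-groove would begin at zero slab shift. It has 45 deg walls and a mouth 11.8 mm wide, runs along base x from here to the slab's +x end 135 mm on, and shifts with the slab.
- flat_step (a point): Fixed on the plinth at base (20,50,47.4) mm: on the flat seat, a smooth level step of the slab from base y +15 to +75 mm along all its length, 47.4 mm above the base's origin.
- rib_center (a point): Centre of the stage top's upright wooden grip rib: 14 mm thick in x, 44 mm long in y, 50 mm high. Axes: the plate's, z up, x from cone ball to groove ball. Plate's upper face 25 mm below this point, undersides of the balls 45 mm below; balls' centres at (-53,-18,-37), (77,-18,-37), (32,62,-37) mm from it: cone, groove, flat. Seated: at base y -12, z 92.4 mm, axes as the base's.
- carrier: The stage top, loose: petrol-blue plate 160 x 120 x 8 mm, 0.6 to 0.9 kg, on three 16 mm steel balls, about half the weight on the cone ball; red dot above that ball; wooden rib on top; tiny house and tree at its +x +y corner, up to 56 mm high. Origin midway between cone and groove balls in x, 30 mm to +y of their line, level with the undersides of the balls. Stands level on the rest at first.
- cone_foot (a point): Centre of the 16 mm ball foot under the red dot; it belongs in the cone. Seated: 55.4 mm above the base's origin, at base y -30 mm. Standing on the slab's upper face outside the cone: 58 mm.
- groove_foot (a point): Centre of the 16 mm ball foot that belongs in the V-groove, 130 mm from the cone ball along the plate's x. In the groove: 55.4 mm above the base's origin, at base y -30 mm.
- flat_foot (a point): Centre of the 16 mm ball foot that belongs on the flat step. Seated: 55.4 mm above the base's origin, at base y +50 mm.
- rest: Cork rest on the table, 250 (x) x 170 (y) x 10 mm, fixed, origin at the centre of its underside; the stage top stands on it, and the brush lies near its +x edge.
- brush: Thin brush, 145 mm long in y, 9 mm thick; leave alone.
- dish_red: White dish with red paint, 110 mm wide, 28 mm high; leave alone.
- dish_ochre: White dish with ochre paint, 100 mm wide, 26 mm high; leave alone.
- dish_olive: Blue dish with olive paint, 90 mm wide, 26 mm high; leave alone.
- mug: White mug, 80 mm wide, 85 mm high; leave alone.
- paint_jar: Yellow jar, 56 mm wide, 60 mm high; leave alone.
- marker: Green marker pen, 130 mm long in y, 12 mm thick; leave alone.
Mind the look-alikes: they are no part of the job. What is shaped like the carrier but pink is not meant.

How it is judged:
On the way, in this order (a step that is already met when the one before it is completed fails the run):
1. the stage top is lifted clear of the cork rest (contact force between carrier and rest below 0.01 N and distance of rib_center from where it was at the start of the episode above 0.03 m), for 0.1 s.
2. with all three balls in their seats it is pressed down: 16 N or more on the base, summed over the contacts and with its own 7 to 11 N (z of cone_foot in the frame of base between 0.0534 and 0.0568 m and x of cone_foot in the frame of base between -0.096 and -0.034 m and y of cone_foot in the frame of base between -0.034 and -0.026 m and z of groove_foot in the frame of base between 0.0534 and 0.0568 m and x of groove_foot in the frame of base between 0.034 and 0.096 m and y of groove_foot in the frame of base between -0.034 and -0.026 m and z of flat_foot in the frame of base between 0.0534 and 0.0568 m and x of flat_foot in the frame of base between -0.011 and 0.051 m and y of flat_foot in the frame of base between 0.046 and 0.054 m and contact force between carrier and base above 16 N), for 0.3 s.
At the end, for the whole second after the job is handed in: All three balls are in their seats: cone ball, groove ball and flat ball centres each within 1.4 mm above (2 mm below) 55.4 mm over the base's origin, each within 4 mm of its base y (-30, -30, +50 mm) and within 31 mm of its base x (-65, +65, +20 mm); the stage top is at rest and released (z of cone_foot in the frame of base between 0.0534 and 0.0568 m and x of cone_foot in the frame of base between -0.096 and -0.034 m and y of cone_foot in the frame of base between -0.034 and -0.026 m and z of groove_foot in the frame of base between 0.0534 and 0.0568 m and x of groove_foot in the frame of base between 0.034 and 0.096 m and y of groove_foot in the frame of base between -0.034 and -0.026 m and z of flat_foot in the frame of base between 0.0534 and 0.0568 m and x of flat_foot in the frame of base between -0.011 and 0.051 m and y of flat_foot in the frame of base between 0.046 and 0.054 m and linear speed of carrier below 0.01 m/s and contact force between carrier and the fingers below 0.1 N); the robot touches nothing.
It fails at once if the stage top bears on the base with more than 40 N (summed over the contacts, its own 7 to 11 N included) (contact force between carrier and base above 40 N).
It fails at once if the stage top is tipped by more than 0.3 rad (angle between rib_center's own z axis and vertical above 0.3 rad).
It fails at once if a dish, the mug, the paint jar, the marker or the brush is moved by more than 25 mm (distance of any of dish_red, dish_ochre, dish_olive, mug, paint_jar, marker, brush from where it was at the start of the episode above 0.025 m).
It also fails if it takes over 72 s, if anything falls off the work surface, if the arm or the gripper's body presses on something with over 40 N, if the wrist force passes 120 N, or if a joint passes its speed limit or range.

## Working session

There is one attempt and no reset: what is moved stays moved. The work goes in short steps, each a Python script; the robot and the scene stay as the last script left them, time stands still between calls to the robot, and variables do not carry over. Pictures are saved under pics/ and viewed, and the job is handed in when it is done.

```bash
mkdir -p pics; ls; python3 - <<'E'
from bench import robot
import cv2,json,numpy as np
for n in("top","side"):
    f=robot.grab_frame(n); cv2.imwrite(f"pics/{n}0.png",f[:,:,::-1]); p=robot.camera_params(n)
    print(n,p)
print(robot.get_time(),robot.get_tcp_rot(),robot.get_ft_force(),robot.get_finger_gap())
E
```

```text
pics
top {'fov_y': 56.33175083650299, 'cx': 315.11198488470205, 'cy': 197.4498582718793, 'extrinsics': array([[ 0.01488518, -0.99981051,  0.01254476, -0.014216  ],
       [-0.98332983, -0.01691139, -0.18104269,  0.51498823],
       [ 0.18122054, -0.00964078, -0.98339523,  0.962201  ],
       [ 0.        ,  0.        ,  0.        ,  1.        ]])}
side {'fov_y': 55.44239337822725, 'cx': 321.30453569440317, 'cy': 195.3952140553923, 'extrinsics': array([[ 0.72461024, -0.68900223, -0.0146947 , -0.36775504],
       [-0.41490528, -0.4191241 , -0.80758195,  0.26226509],
       [ 0.55026686,  0.59127906, -0.58957227,  0.75783848],
       [ 0.        ,  0.        ,  0.        ,  1.        ]])}
0.1 [ 1.97594090e-01  9.80283332e-01 -1.02190711e-03 -3.46350601e-04] [ 0.11453778  0.32389227 -0.2834335 ] 0.08549713953505805
```

View pics/top0.png

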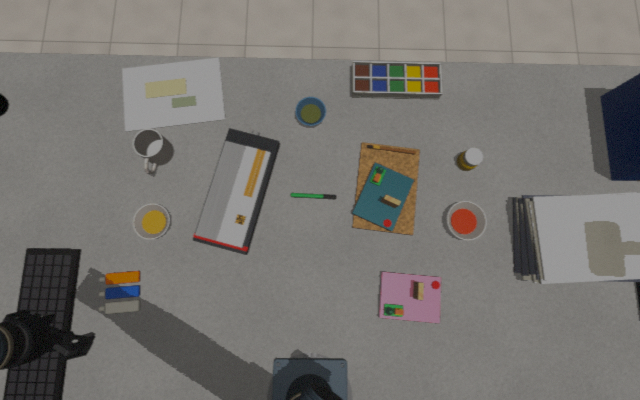

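View pics/side0.png

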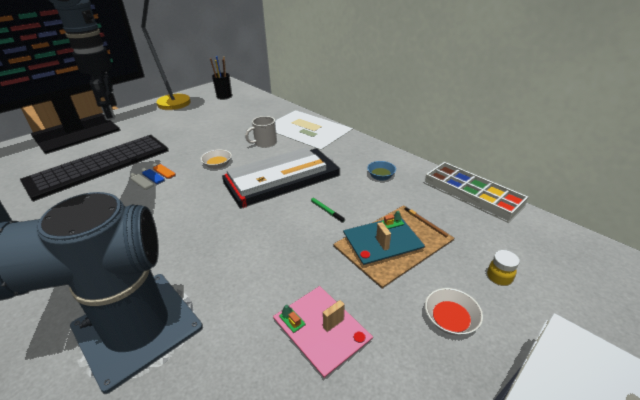

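```bash
python3 - <<'E'
import cv2
t=cv2.imread("pics/top0.png");s=cv2.imread("pics/side0.png")
cv2.imwrite("pics/c1.png",cv2.resize(t[120:260,185:290],None,fx=4.2,fy=4.2,interpolation=cv2.INTER_CUBIC))
cv2.imwrite("pics/c2.png",cv2.resize(t[135:240,345:425],None,fx=5.5,fy=5.5,interpolation=cv2.INTER_CUBIC))
cv2.imwrite("pics/c3.png",cv2.resize(s[140:290,215:460],None,fx=3.2,fy=3.2,interpolation=cv2.INTER_CUBIC))
E
```

```text
(no output)
```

View pics/c1.png

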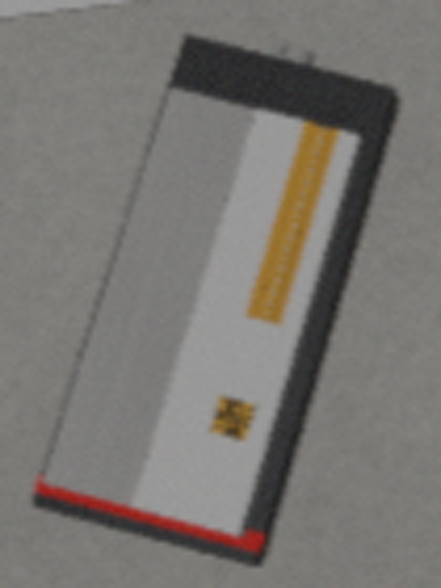

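View pics/c2.png

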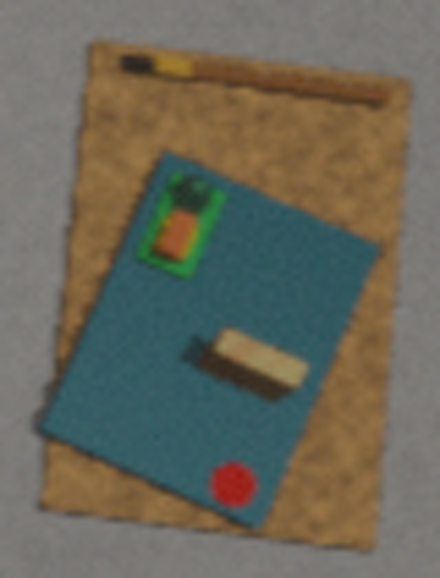

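View pics/c3.png

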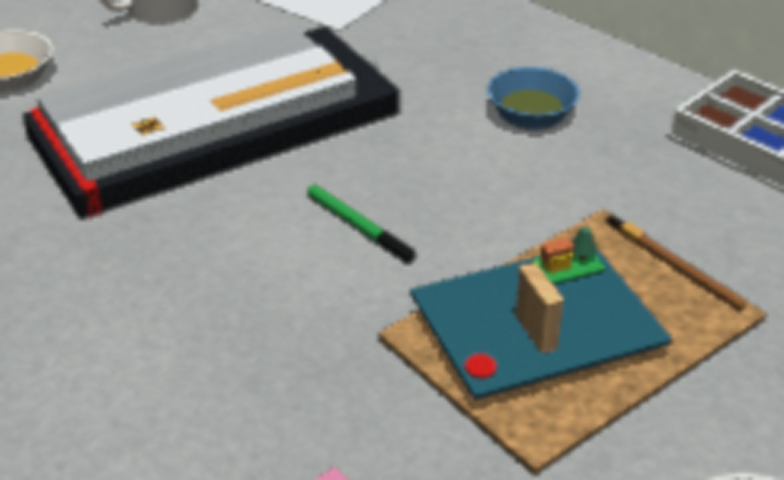

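```bash
cat > h.py <<'E'
import cv2,numpy as np
from bench import robot
P={n:robot.camera_params(n) for n in("top","side")}
def ray(n,uv):
    p=P[n];f=200/np.tan(np.radians(p["fov_y"]/2));E=p["extrinsics"];R,t=E[:3,:3],E[:3,3]
    uv=np.atleast_2d(np.asarray(uv,float))
    d=np.c_[(uv[:,0]-p["cx"])/f,(uv[:,1]-p["cy"])/f,np.ones(len(uv))]@R
    return -R.T@t,d
def plane(n,uv,z):
    c,d=ray(n,uv);return c+d*((z-c[2])/d[:,2])[:,None]
def project(n,X):
    p=P[n];f=200/np.tan(np.radians(p["fov_y"]/2));E=p["extrinsics"]
    q=np.atleast_2d(X)@E[:3,:3].T+E[:3,3];return np.c_[p["cx"]+f*q[:,0]/q[:,2],p["cy"]+f*q[:,1]/q[:,2]]
def hsv(img,lo,hi,roi):
    h=cv2.cvtColor(cv2.GaussianBlur(img,(0,0),.6),cv2.COLOR_BGR2HSV);m=cv2.inRange(h,np.array(lo),np.array(hi))
    k=np.zeros_like(m);x0,x1,y0,y1=roi;k[y0:y1,x0:x1]=m[y0:y1,x0:x1];return k
def big(m):
    n,l,s,c=cv2.connectedComponentsWithStats(m);i=1+np.argmax(s[1:,4]);return (l==i).astype(np.uint8)*255,c[i],s[i,4]
def comps(m,amin=8):
    n,l,s,c=cv2.connectedComponentsWithStats(m);return [((l==i).astype(np.uint8)*255,c[i],s[i,4]) for i in range(1,n) if s[i,4]>=amin]
E
python3 - <<'E'
from h import *
np.set_printoptions(precision=4,suppress=True)
I={n:cv2.imread(f"pics/{n}0.png") for n in P}
roi={"top":(190,285,125,255),"side":(215,345,140,210)}
for n in P:
    print(n)
    for lo in [((8,90,60),(30,255,255))]:
        m=hsv(I[n],*lo,roi[n])
        for mm,c,a in comps(m):
            w=plane(n,c,.05)[0]
            r=cv2.minAreaRect(cv2.findNonZero(mm)); wc=plane(n,cv2.boxPoints(r),.05)
            e=np.diff(np.r_[wc,wc[:1]],axis=0)
            ang=[np.degrees(np.arctan2(x[1],x[0])) for x in e[:2]]
            # principal axis in world plane
            ys,xs=np.nonzero(mm);W=plane(n,np.c_[xs,ys],.05)[:,:2]
            v=np.linalg.eigh(np.cov(W.T))[1][:,1]
            print(a,c,"w",w,"len",np.linalg.norm(e[:2],axis=1),ang,"pca",np.degrees(np.arctan2(v[1],v[0])))
roi={"top":(340,425,140,240),"side":(330,460,205,285)}
for n in P:
    m=hsv(I[n],(85,80,20),(115,255,255),roi[n]);mm,c,a=big(m)
    cv2.imwrite(f"pics/pl_{n}.png",mm)
    hull=cv2.convexHull(cv2.findNonZero(mm)); 
    r=cv2.minEnclosingTriangle(hull)[0]
    q=cv2.approxPolyN(hull,4,ensure_convex=True).reshape(-1,2)
    w=plane(n,q,.03);print(n,a,q.tolist(),w[:,:2].tolist(),"sides",np.linalg.norm(np.diff(np.r_[w,w[:1]],axis=0),axis=1),"ctr",w.mean(0))
    rd=big(hsv(I[n],(0,130,60),(6,255,255),roi[n])|hsv(I[n],(172,130,60),(180,255,255),roi[n]))
    print(" dot",rd[1],rd[2],plane(n,rd[1],.03))
E
```

```text
top
393 [254.2697 172.514 ] w [0.5808 0.1607 0.05  ] len [0.135  0.0225] [np.float64(-14.072599730743324), np.float64(-106.59914241825457)] pca 165.89615945830118
62 [239.9516 218.9355] w [0.4531 0.1931 0.05  ] len [0.0198 0.021 ] [np.float64(-8.236379930014268), np.float64(-100.39754789035396)] pca 93.54614605427017
side
74 [219.6351 159.4189] w [0.4272 0.3736 0.05  ] len [0.035  0.0435] [np.float64(-45.00210194567252), np.float64(-122.09812545913294)] pca 62.79336696286946
153 [301.8562 166.3072] w [0.5819 0.162  0.05  ] len [0.1349 0.0211] [np.float64(-14.24168701404552), np.float64(-124.86074780428793)] pca 166.2242884521653
23 [260.8261 178.8261] w [0.4534 0.194  0.05  ] len [0.0209 0.0181] [np.float64(-11.301582597202358), np.float64(-116.59398014880271)] pca 116.42982741542491
top 1804 [[392, 230], [352, 213], [375, 163], [413, 180]] [[0.43213093591031504, -0.21598343145330326], [0.476855426502589, -0.10750651930703488], [0.6193221817488832, -0.1724530454530758], [0.572335959423036, -0.2776785197428747]] sides [0.1173 0.1566 0.1152 0.1532] ctr [ 0.5252 -0.1934  0.03  ]
 dot [386.9302 222.7209] 43 [[ 0.4517 -0.2026  0.03  ]]
side 1682 [[363, 264], [340, 225], [403, 221], [425, 247]] [[0.4276217230105975, -0.21916218342931587], [0.486512400685641, -0.09076163949061611], [0.6111753923945846, -0.19167623083082863], [0.5711587557068354, -0.28421737292332466]] sides [0.1413 0.1604 0.1008 0.1576] ctr [ 0.5241 -0.1965  0.03  ]
 dot [364.8679 253.9057] 53 [[ 0.4543 -0.2013  0.03  ]]
```

```bash
python3 - <<'E'
from h import *
np.set_printoptions(precision=4,suppress=True)
I={n:cv2.imread(f"pics/{n}0.png") for n in P}
# rib: wood top face
for n,roi in {"top":(376,405,190,212),"side":(370,400,218,252)}.items():
    m=hsv(I[n],(8,50,85),(30,255,255),roi)
    for mm,c,a in comps(m):
        ys,xs=np.nonzero(mm);W=plane(n,np.c_[xs,ys],.08)[:,:2];v=np.linalg.eigh(np.cov(W.T))[1][:,1]
        r=cv2.minAreaRect(cv2.findNonZero(mm));print(n,a,c,plane(n,c,.08)[0],"yax",np.degrees(np.arctan2(v[1],v[0])),r)
# plate: all hull incl. house/rib/dot via closing; edges by line fit on contour at z=.03
m=hsv(I["top"],(85,80,20),(115,255,255),(340,425,140,240));mm,_,_=big(m)
hull=cv2.convexHull(cv2.findNonZero(mm));full=cv2.fillConvexPoly(np.zeros_like(mm),hull,255)
ys,xs=np.nonzero(full);W=plane("top",np.c_[xs,ys],.03)[:,:2];c=W.mean(0);w,v=np.linalg.eigh(np.cov(W.T))
print("centroid",c,"ang",np.degrees(np.arctan2(*v[::-1,1])),"sizes",np.sqrt(12*w))
cv2.imwrite("pics/d1.png",np.hstack([cv2.resize(I["top"][185:218,372:412],None,fx=9,fy=9,interpolation=0),cv2.resize(I["side"][215:258,368:402],(360,297*43*9//(9*33)) if 0 else None,fx=9,fy=297/43,interpolation=0)]))
E
```

```text
top 88 [391.7955 199.7159] [ 0.5065 -0.2063  0.08  ] yax 65.16923811129212 ((391.85052490234375, 199.7113494873047), (16.550142288208008, 5.4828691482543945), 23.96249008178711)
top 21 [403.0476 208.2381] [ 0.4844 -0.2352  0.08  ] yax 164.18418229688814 ((402.5, 207.0), (8.0, 3.0), 90.0)
side 66 [386.2424 219.9242] [ 0.5342 -0.194   0.08  ] yax 130.34320732479475 ((384.0, 220.5), (5.0, 18.0), 90.0)
side 162 [384.7099 234.4877] [ 0.4919 -0.2235  0.08  ] yax 48.238951638277825 ((385.453857421875, 234.83078002929688), (27.6273250579834, 9.735343933105469), 74.74488067626953)
centroid [ 0.5248 -0.1925] ang 155.25151185866324 sizes [0.1174 0.1574]
```

View pics/d1.png

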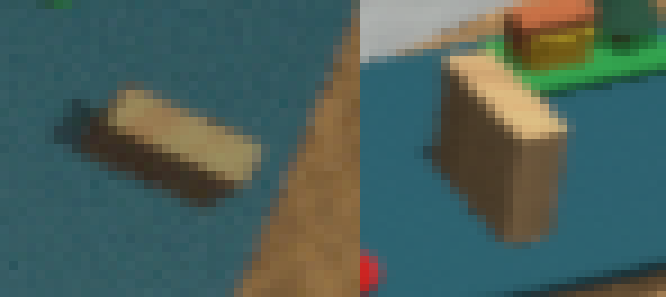

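```bash
python3 - <<'E'
from h import *
print(plane("side",[383.8,228.6],.08))
from scipy.spatial.transform import Rotation as R
def q(yaw): # tool down, tool y along plate x rotated
    x=np.array([np.cos(yaw),np.sin(yaw),0]);Y=x;Z=np.array([0,0,-1]);X=np.cross(Y,Z);return R.from_matrix(np.c_[X,Y,Z]).as_quat()
for nm,yaw,p in(("pick",-24.7,(.507,-.2067)),("place",-14.2,(.52,.2))):
  for add in(0,180):
    for z in (.2,.047): print(nm,add,z,robot.solve_ik([*p,z],q(np.radians(yaw+add))))
E
```

```text
[[ 0.50604788 -0.20946765  0.08      ]]
pick 0 0.2 [-0.50961433  0.10151345  0.09357471  1.56285758  0.          1.49227832]
pick 0 0.047 [-0.50961433  0.14641907 -0.16368124  1.26069601  0.          1.49227832]
pick 180 0.2 [-0.50961433  0.10151345  0.09357471  1.56285758  0.         -1.64931433]
pick 180 0.047 [-0.50961433  0.14641907 -0.16368124  1.26069601  0.         -1.64931433]
place 0 0.2 [0.24680488 0.1267444  0.12101912 1.56507105 0.         2.06543796]
place 0 0.047 [ 0.24680488  0.17064753 -0.13640288  1.26374592  0.          2.06543796]
place 180 0.2 [ 0.24680488  0.1267444   0.12101912  1.56507105  0.         -1.0761547 ]
place 180 0.047 [ 0.24680488  0.17064753 -0.13640288  1.26374592  0.         -1.0761547 ]
```

Candidates for the stage top: the petrol-blue plate on cork at top px (385,195), with red dot (387,223) and rib (392,200), and the pink look-alike at (411,297). I choose the blue one. The crop confirms blue plate, cork under it, red dot, wooden rib, and house at the far corner. In the base crop, the cone mark is at (240,219) and the groove stripe is at (254,173). Both views agree on these to about 1 mm.

```bash
cat >> h.py <<'E'
from scipy.spatial.transform import Rotation as R
def q(deg):
    a=np.radians(deg);Y=np.array([np.cos(a),np.sin(a),0]);Z=np.array([0,0,-1.]);return R.from_matrix(np.c_[np.cross(Y,Z),Y,Z]).as_quat()
def st(s=""):
    np.set_printoptions(precision=4,suppress=True);print(s,"t%.2f"%robot.get_time(),robot.get_ee_pos(),"F",robot.get_ft_force(),"M",robot.get_moment(),"gap %.4f"%robot.get_finger_gap())
E
python3 - <<'E'
from h import *
p=[.507,-.207]
robot.reach([*p,.19],q(-24.7));st()
print(robot.movel([*p,.040],.1,force_limit=8));st()
robot.grip(.0);st("gripped")
for n in P: cv2.imwrite(f"pics/{n}1.png",robot.grab_frame(n)[:,:,::-1])
I=cv2.imread("pics/top1.png");J=cv2.imread("pics/side1.png")
cv2.imwrite("pics/g1.png",np.hstack([cv2.resize(I[135:245,340:430],(360,440)),cv2.resize(J[190:290,330:430],(440,440))]))
E
```

```text
t2.77 [ 0.5073 -0.2062  0.1901] F [ 0.2164  0.4568 -0.6823] M [-0.0281 -0.0356  0.02  ] gap 0.0852
False
 t4.42 [ 0.5077 -0.2074  0.0409] F [-0.7688 -0.2791  0.1586] M [-0.0258  0.0501 -0.0387] gap 0.0853
gripped t5.07 [ 0.5072 -0.207   0.0402] F [ 0.6907 -0.2271  0.6371] M [ 0.0574 -0.0535 -0.079 ] gap 0.0132
```

View pics/g1.png

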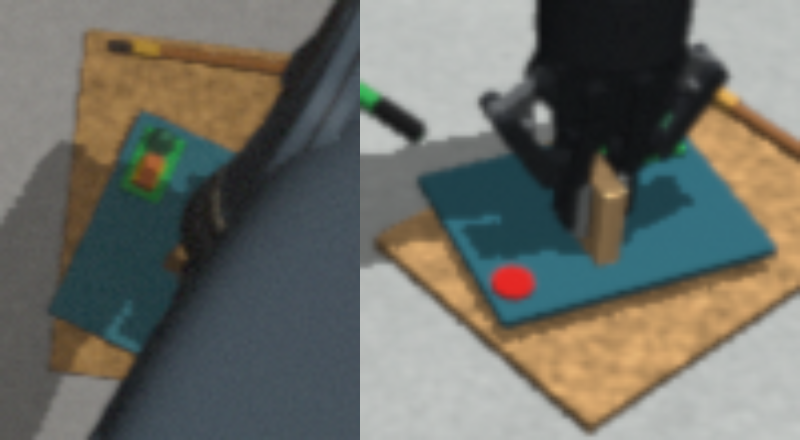

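The fingers hold the rib centrally (gap 13.2 mm). The side crop shows the rib between the pads and the dot clear of them. Next I lift it and measure how it sits in the hand.

```bash
python3 - <<'E'
from h import *
def dot(img,z,roi):
    rd=big(hsv(img,(0,130,60),(6,255,255),roi)|hsv(img,(172,130,60),(180,255,255),roi));return rd[1],rd[2],plane("side",rd[1],z)[0]
I=cv2.imread("pics/side1.png");d=dot(I,.03,(330,430,205,285));print(d)
e=robot.get_ee_pos();print("dot in tool-plate axes",(R.from_euler('z',24.7,degrees=True).apply(d[2]-e))*1000,"expect -53 -18")
print(robot.movel([.507,-.207,.07],.06));st("up1")
robot.movel([.507,-.207,.20],.12);st("up")
f=robot.grab_frame("side")[:,:,::-1].copy();cv2.imwrite("pics/side2.png",f)
E
```

```text
(array([364.10909091, 253.8       ]), np.int32(55), array([ 0.45332712, -0.19987606,  0.03      ]))
dot in tool-plate axes [-51.95317554 -16.04350545 -10.15606724] expect -53 -18
False
up1 t5.82 [ 0.507  -0.2071  0.0701] F [ 0.6956  0.2068 -6.4775] M [-0.0963  0.0745  0.0011] gap 0.0135
up t7.05 [ 0.5064 -0.2067  0.1987] F [-0.1291  0.3626 -7.4305] M [-0.1048  0.0831 -0.0515] gap 0.0134
```

View pics/side2.png

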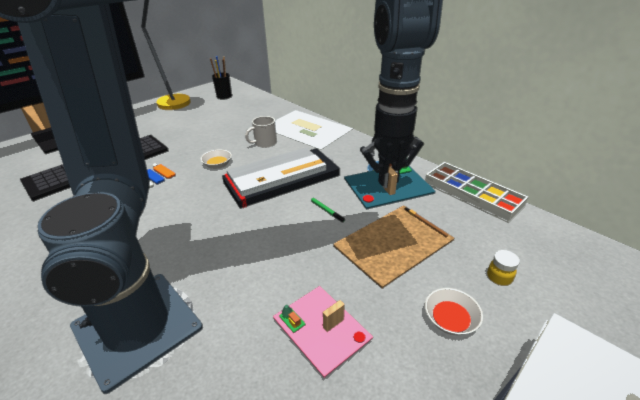

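```bash
cat >> h.py <<'E'
YB=-14.2; cone=np.array([.4532,.1935])
RB=R.from_euler('z',YB,degrees=True)
def tgt(dx,dy=0): return cone+RB.apply([53+dx,18+dy,0])[:2]/1000
def dotm(img,z,roi=(200,400,100,260)):
    m=hsv(img,(0,130,60),(6,255,255),roi)|hsv(img,(172,130,60),(180,255,255),roi)
    return [(c,a,RB.inv().apply(np.r_[plane("side",c,z)[0][:2]-cone,0])*1000) for _,c,a in comps(m,20)]
E
python3 - <<'E'
from h import *
t=tgt(12);print(t)
robot.reach([*t,.2],q(YB));st()
robot.movel([*t,.10],.1);st("hover")
e=robot.get_ee_pos()
f=robot.grab_frame("side")[:,:,::-1].copy();cv2.imwrite("pics/side3.png",f)
g=robot.grab_frame("top")[:,:,::-1].copy();cv2.imwrite("pics/top3.png",g)
print("plate top z",e[2]-.0102)
for d in dotm(f,e[2]-.0102): print(d)
print("tcp rel cone",RB.inv().apply(np.r_[e[:2]-cone,0])*1000)
cv2.imwrite("pics/g3.png",np.hstack([cv2.resize(f[110:230,210:350],(560,480),interpolation=cv2.INTER_CUBIC),cv2.resize(g[115:265,185:260],(240,480))]))
E
```

```text
[0.52062948 0.19500504]
 t8.59 [0.521  0.1938 0.1999] F [-0.3013 -0.7615 -7.5294] M [-0.0964 -0.0326 -0.039 ] gap 0.0133
hover t9.74 [0.5214 0.1952 0.1011] F [-0.1381  0.5717 -5.009 ] M [-0.0423  0.0098 -0.0094] gap 0.0134
plate top z 0.0909097928850189
(array([263.6552, 164.8276]), np.int32(29), array([14.5991,  3.4899,  0.    ]))
(array([235.8947, 189.9211]), np.int32(114), array([-94.3145, -74.7402,   0.    ]))
tcp rel cone [65.7235 18.3877  0.    ]
```

View pics/g3.png

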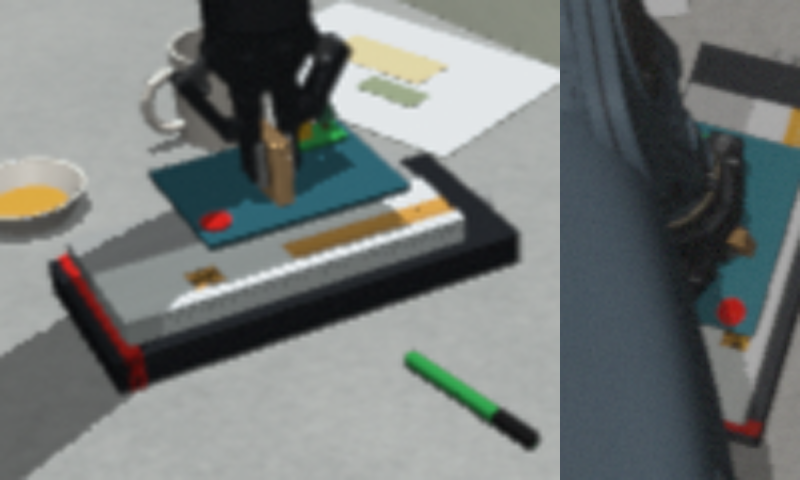

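```bash
python3 - <<'E'
from h import *
g=cv2.imread("pics/top3.png");roi=(215,255,190,230)
m=hsv(g,(0,130,60),(6,255,255),roi)|hsv(g,(172,130,60),(180,255,255),roi)
for _,c,a in comps(m): print(c,a,RB.inv().apply(np.r_[plane("top",c,.0909)[0][:2]-cone,0])*1000)
print("grip offset from first frames: dot top0 (.4517,-.2026) side0 (.4543,-.2013)")
for d in ((.4517,-.2026),(.4543,-.2013)): print(R.from_euler('z',24.7,degrees=True).apply([d[0]-.5072,d[1]+.207,0])*1000)
E
```

```text
[238.09433962 211.94339623] 53 [13.04863708  0.61182713  0.        ]
grip offset from first frames: dot top0 (.4517,-.2026) side0 (.4543,-.2013)
[-52.26081898 -19.19418661   0.        ]
[-50.44192491 -16.92667159   0.        ]
```

Top view puts the dot 13.0 mm in x and +0.6 mm in y from the cone. The side view gives 14.6 and +3.5 mm. I take the mean, correct y by about −1.7 mm, and lower gently with force sensing.

```bash
python3 - <<'E'
from h import *
t=tgt(11.5,-1.7)
robot.movel([*t,.090],.05);robot.hold(.3);st("pre")
print(robot.movel([*t,.076],.012,force_limit=3.5));st("touch")
robot.hold(.3);st("after")
e=robot.get_ee_pos();print("tcp rel cone",RB.inv().apply(np.r_[e[:2]-cone,0])*1000)
f=robot.grab_frame("side")[:,:,::-1].copy();cv2.imwrite("pics/side4.png",f)
g=robot.grab_frame("top")[:,:,::-1].copy();cv2.imwrite("pics/top4.png",g)
for d in dotm(f,.0703): print(d)
cv2.imwrite("pics/g4.png",np.hstack([cv2.resize(f[120:210,220:340],(640,480),interpolation=cv2.INTER_CUBIC)]))
E
```

```text
pre t10.49 [0.5199 0.1936 0.0902] F [ 0.2625  0.6915 -5.3822] M [-0.0654  0.0099  0.0195] gap 0.0133
True
touch t11.32 [0.5197 0.1935 0.0796] F [1.6212 0.9397 5.5164] M [-0.0192  0.2367 -0.0239] gap 0.0133
after t11.62 [0.5197 0.1934 0.0795] F [2.0289 0.4107 7.2748] M [-0.0425  0.2755 -0.0301] gap 0.0134
tcp rel cone [64.5083 16.2389  0.    ]
(array([264. , 171.5]), np.int32(26), array([12.5559,  1.5534,  0.    ]))
(array([235.4732, 189.2768]), np.int32(112), array([-87.2275, -41.6868,   0.    ]))
```

View pics/g4.png

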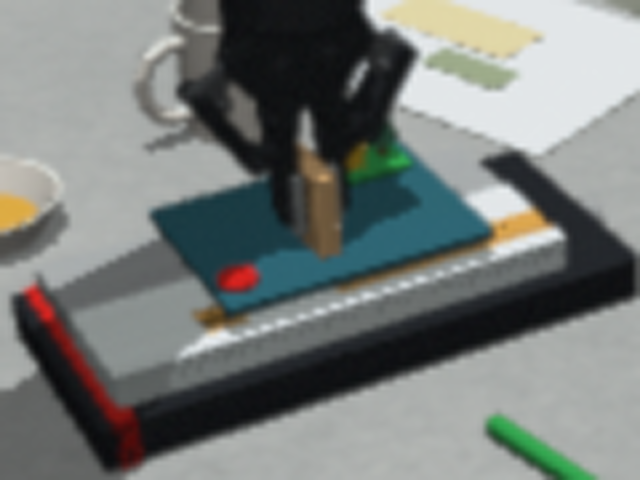

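Contact is on the slab face at TCP z 0.0796, close to the expected height. Now I ease the load and slide toward the cone, watching the force.

```bash
python3 - <<'E'
from h import *
z=robot.get_ee_pos()[2]; zc=z
for i in range(8):
    zc=zc+.0003 if i else .0799
    robot.movel([*tgt(11.5,-1.7),zc],.02);robot.hold(.15);F=robot.get_ft_force();print("z %.4f"%zc,F)
    if F[2]<0.5: break
base=F[2]
for dx in np.arange(10.5,-6,-1.):
    robot.movel([*tgt(dx,-1.7),zc],.02);robot.hold(.1);F=robot.get_ft_force();Fb=RB.inv().apply(F);print(dx,"Fbase",Fb,"z %.4f"%robot.get_ee_pos()[2],"t%.1f"%robot.get_time())
    if F[2]<-4.8 or F[2]>9 or abs(Fb[0])>6: break
st()
E
```

```text
z 0.0799 [ 0.04360747  0.609928   -1.69968997]
10.5 Fbase [-0.00779817  0.60201795 -3.04587445] z 0.0795 t12.6
9.5 Fbase [ 0.81280943 -0.30010016 -3.55005117] z 0.0796 t12.9
8.5 Fbase [-0.39807794  0.09763223 -4.23409851] z 0.0797 t13.3
7.5 Fbase [-0.51387101  0.06818631 -3.89651829] z 0.0797 t13.7
6.5 Fbase [ 0.59812295  0.02134572 -5.03770381] z 0.0798 t14.0
 t14.00 [0.5147 0.1947 0.0798] F [ 0.5851 -0.126  -5.0377] M [-0.0957  0.1213 -0.0173] gap 0.0135
```

```bash
python3 - <<'E'
from h import *
zc=.0799
dx=6.5
for k in range(40):
    F=robot.get_ft_force();Fb=RB.inv().apply(F);M=RB.inv().apply(robot.get_moment());print("dx %.1f"%dx,Fb,"M",M,"zc %.4f z %.4f"%(zc,robot.get_ee_pos()[2]),"t%.1f"%robot.get_time())
    if F[2]>8 or abs(Fb[0])>6 or zc<.0770: break
    dz=np.clip((F[2]+0.5)*.00008,-.0004,.0003); zc+=dz
    if abs(F[2]+.5)<2.5 and dx>-6: dx-=.7
    robot.movel([*tgt(dx,-1.7),zc],.02);robot.hold(.06)
st()
E
```

```text
dx 6.5 [ 0.59812295  0.02134572 -5.03770381] M [-0.12253592  0.09410872 -0.01732972] zc 0.0799 z 0.0798 t14.0
dx 6.5 [-0.06406036  0.1375487  -4.18590999] M [-0.13724581  0.35470024 -0.01362304] zc 0.0795 z 0.0796 t14.3
dx 6.5 [-1.44906769 -0.24746081 -1.24205697] M [-0.17529958  0.50650393 -0.0071112 ] zc 0.0792 z 0.0795 t14.6
dx 5.8 [ 1.19968838  0.27039152 -2.26545081] M [-0.24653865  0.19744575  0.06254825] zc 0.0792 z 0.0795 t14.9
dx 5.1 [0.26707015 0.48995502 0.00893287] M [-0.1358157   0.21164223 -0.02755948] zc 0.0790 z 0.0794 t15.2
dx 4.4 [-0.75560631  1.3437555  -1.25855709] M [-0.03777482  0.35232379  0.01699278] zc 0.0791 z 0.0790 t15.5
dx 3.7 [-0.95158365  1.18087685 -1.86630421] M [ 0.13273915  0.3796702  -0.04053486] zc 0.0790 z 0.0789 t15.8
dx 3.0 [-0.5846096   1.56936902 -1.40631909] M [0.21788814 0.22779726 0.09769479] zc 0.0789 z 0.0788 t16.2
dx 2.3 [-0.19859417  1.2301051  -1.88019946] M [0.23704343 0.07472171 0.02281049] zc 0.0788 z 0.0788 t16.5
dx 1.6 [-0.45405225  1.51188919 -2.18251395] M [ 0.26161158 -0.06077176  0.03397913] zc 0.0787 z 0.0787 t16.8
dx 0.9 [-
[... 2689 characters left out ...]
.49360002 -0.03074685] zc 0.0793 z 0.0793 t24.5
dx -6.1 [-1.11125592 -0.69398734 -0.38758335] M [-0.22961691  0.4796275   0.01618669] zc 0.0793 z 0.0794 t24.8
dx -6.1 [-2.39053828  0.1564951   1.07575364] M [-0.23139434  0.47393819 -0.03048599] zc 0.0793 z 0.0793 t25.1
dx -6.1 [-0.80604375 -0.61722224 -0.903448  ] M [-0.19974647  0.47891892  0.03346043] zc 0.0794 z 0.0794 t25.4
dx -6.1 [-0.35362964  0.1656507  -0.20423645] M [-0.1448247   0.42680631 -0.03850664] zc 0.0794 z 0.0794 t25.7
dx -6.1 [-0.59847971  0.70063007 -1.20971654] M [-0.14390869  0.43145453 -0.07206619] zc 0.0794 z 0.0794 t26.0
 t26.33 [0.5027 0.1978 0.0794] F [-0.9836  1.2387 -0.8882] M [-0.017   0.4476 -0.014 ] gap 0.0129
```

The ball dipped into the cone between dx ≈ +5.1 and −5.4, so the centre is near −0.2. The side push of +2.7 N says I am slightly too far to −y. I raise a touch, go back to the centre and lower, trimming out the side forces.

```bash
python3 - <<'E'
from h import *
robot.movel([*tgt(-6.1,-1.7),.0815],.03)
dx,dy=-.2,-.6
robot.movel([*tgt(dx,dy),.0815],.03);robot.hold(.2);st("above")
zc=.0800
for k in range(24):
    robot.movel([*tgt(dx,dy),zc],.02);robot.hold(.08)
    F=robot.get_ft_force();Fb=RB.inv().apply(F);M=RB.inv().apply(robot.get_moment());e=robot.get_ee_pos()
    print("dx %.1f dy %.1f"%(dx,dy),Fb,"M",M,"zc %.4f z %.4f"%(zc,e[2]),"t%.1f"%robot.get_time())
    if Fb[2]>3 or zc<.0768: break
    dx+=np.clip(Fb[0]*.2,-.4,.4) if abs(Fb[0])>1 else 0
    dy+=np.clip(Fb[1]*.2,-.4,.4) if abs(Fb[1])>1 else 0
    zc-=.0003 if Fb[2]<-2 else .00015
st()
E
```

```text
above t27.13 [0.5086 0.1974 0.0814] F [ 0.1026 -0.2368 -6.8205] M [-0.0599  0.0201  0.0029] gap 0.0132
dx -0.2 dy -0.6 [ 0.1889  0.1763 -5.6101] M [-0.064  -0.0234  0.0024] zc 0.0800 z 0.0799 t27.5
dx -0.2 dy -0.6 [-0.2113  0.1438 -6.662 ] M [ 0.001  -0.0207  0.0253] zc 0.0797 z 0.0797 t27.8
dx -0.2 dy -0.6 [-0.1262  0.6337 -5.4488] M [-0.0638  0.0456  0.0041] zc 0.0794 z 0.0794 t28.1
dx -0.2 dy -0.6 [-0.888  -0.4676 -6.0411] M [-0.0637 -0.0221  0.0346] zc 0.0791 z 0.0791 t28.5
dx -0.2 dy -0.6 [-0.5858 -0.1585 -7.001 ] M [-0.0598 -0.0467 -0.05  ] zc 0.0788 z 0.0788 t28.8
dx -0.2 dy -0.6 [ 0.7597 -0.8395 -6.2768] M [-0.0586 -0.018  -0.0015] zc 0.0785 z 0.0785 t29.1
dx -0.2 dy -0.6 [ 0.9152 -0.1594 -6.1075] M [-0.0951 -0.0031  0.0123] zc 0.0782 z 0.0783 t29.5
dx -0.2 dy -0.6 [ 0.0135 -0.5705 -5.0491] M [ 0.0154 -0.0563 -0.0188] zc 0.0779 z 0.0781 t29.8
dx -0.2 dy -0.6 [-0.3665 -0.7189 -3.7267] M [ 0.0037 -0.0631  0.05  ] zc 0.0776 z 0.0780 t30.1
dx -0.2 dy -0.6 [-1.1267 -0.001  -0.8769] M [-0.0528  0.0762  0.009 ] zc 0.0773 z 0.0778 t30.5
dx -0.4 dy -0.6 [-1.2734 -0.7476  1.8699] M [-0.1035  0.0188  0.0005] zc 0.0772 z 0.0778 t30.8
dx -0.7 dy -0.6 [-0.2132 -1.5016  4.3966] M [-0.1377 -0.0651 -0.0301] zc 0.0770 z 0.0777 t31.1
 t31.13 [0.5088 0.1975 0.0777] F [-0.575  -1.4034  4.3966] M [-0.1495 -0.0293 -0.0301] gap 0.0130
```

It seats at z 0.0777 (expected about 0.0776) with small side forces and moments. I release, retreat and check.

```bash
python3 - <<'E'
from h import *
robot.grip(.05);st("rel")
e=robot.get_ee_pos()
robot.movel([e[0],e[1],.19],.1);st("up")
robot.set_joints(robot.solve_ik([.35,-.05,.3],q(YB)));st()
for n in P: cv2.imwrite(f"pics/{n}5.png",robot.grab_frame(n)[:,:,::-1])
f=cv2.imread("pics/side5.png");g=cv2.imread("pics/top5.png")
roi=(215,260,190,236)
m=hsv(g,(0,130,60),(6,255,255),roi)|hsv(g,(172,130,60),(180,255,255),roi)
for _,c,a in comps(m): print("top",c,RB.inv().apply(np.r_[plane("top",c,.0674)[0][:2]-cone,0])*1000)
for d in dotm(f,.0674): print(d)
m=hsv(g,(8,50,85),(30,255,255),(230,275,165,215))
for _,c,a in comps(m): print("rib",c,a,plane("top",c,.1174)[0])
cv2.imwrite("pics/g5.png",np.hstack([cv2.resize(f[120:210,220:340],(533,400),interpolation=cv2.INTER_CUBIC),cv2.resize(g[120:260,190:280],(257,400))]))
E
```

```text
rel t31.57 [0.5079 0.1976 0.0766] F [-0.135   0.2525  0.0186] M [ 0.0266  0.0408 -0.0094] gap 0.0501
up t32.86 [0.5074 0.1974 0.189 ] F [ 0.7052  0.2983 -0.402 ] M [ 0.0625 -0.0281  0.0005] gap 0.0499
 t34.05 [ 0.3504 -0.0497  0.2994] F [-0.2416 -0.0314 -0.4687] M [ 0.0629  0.0297 -0.0047] gap 0.0499
top [238.549  218.2157] [-0.3856 -0.1185  0.    ]
(array([260.0357, 173.2143]), np.int32(28), array([0.7968, 3.2759, 0.    ]))
(array([236.0069, 190.1806]), np.int32(144), array([-86.3892, -42.2798,   0.    ]))
rib [257.     165.7917] 24 [0.5816 0.1439 0.1174]
rib [236.3977 194.6932] 88 [0.5058 0.1922 0.1174]
```

View pics/g5.png

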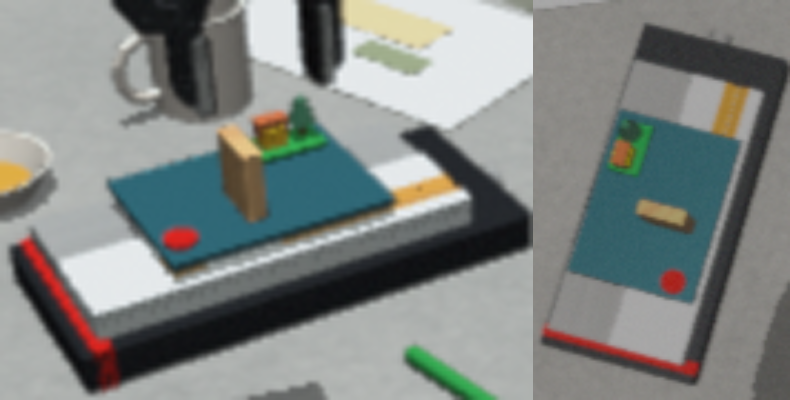

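The picture shows the plate level and parallel to the slab, with the dot at (260,173) side and (239,218) top, over the cone mark. Next I press on the rib top with closed fingers.

```bash
python3 - <<'E'
from h import *
p=[.508,.197]
robot.reach([*p,.19],q(YB));robot.grip(0);
robot.movel([*p,.130],.06);robot.hold(.4)
F0=np.mean([ (robot.hold(.03),robot.get_ft_force())[1] for _ in range(8)],axis=0);st("pre")
print(robot.movel([*p,.112],.006,force_limit=5));st("touch")
zc=robot.get_ee_pos()[2];n=0
for k in range(40):
    robot.hold(.1);f=robot.get_ft_force()-F0;print("%.4f"%zc,f,"z %.4f"%robot.get_ee_pos()[2],"t%.1f"%robot.get_time())
    if f[2]>16: zc+=.0003
    elif f[2]<10.2: zc-=np.clip((11.5-f[2])*.00006,.00005,.0003);n=0
    else:
        n+=1
        if n>=8: break
        continue
    robot.movel([*p,zc],.01)
st("end")
E
```

```text
pre t37.69 [0.508 0.197 0.13 ] F [-0.4329  0.002  -1.3104] M [ 0.051   0.0154 -0.0224] gap 0.0000
True
touch t39.70 [0.508  0.197  0.1173] F [ 0.1045 -0.5261  4.2185] M [-0.0062  0.0112  0.018 ] gap 0.0003
0.1173 [ 0.0239 -0.3304  4.9328] z 0.1173 t39.8
0.1170 [-1.2189 -0.7039  5.7447] z 0.1173 t40.2
0.1167 [-0.8046  0.4441  5.405 ] z 0.1172 t40.5
0.1164 [-2.0689 -0.3628  7.3028] z 0.1172 t40.9
0.1161 [-2.0189 -0.2475  8.2001] z 0.1172 t41.2
0.1159 [-1.6686 -1.0356  7.6704] z 0.1172 t41.6
0.1157 [-2.3825 -1.5117  9.7137] z 0.1172 t41.9
0.1156 [-2.5483 -2.0158  9.2959] z 0.1172 t42.3
0.1155 [-3.1704 -0.6684 10.185 ] z 0.1172 t42.6
0.1154 [-2.3986 -1.0831 10.8807] z 0.1172 t43.0
0.1154 [-3.8046 -1.5042 10.0684] z 0.1172 t43.1
0.1153 [-2.1479 -1.0057 10.1785] z 0.1172 t43.4
0.1152 [-3.6296 -1.5977 10.5216] z 0.1172 t43.8
0.1152 [-3.4477 -0.7719 10.2543] z 0.1172 t43.9
0.1152 [-2.7903 -1.0686 10.0985] z 0.1172 t44.0
0.1151 [-3.472  -1.6233 11.3454] z 0.1172 t44.3
0.1151 [-3.1702 -0.6401 10.4087] z 0.1172 t44.4
0.1151 [-2.8671 -1.8195 10.3021] z 0.1172 t44.5
0.1151 [-4.6376 -0.4218  9.8161] z 0.1171 t44.6
0.1150 [-3.3052 -1.2261 11.3601] z 0.1172 t45.0
0.1150 [-4.9857 -1.7315 11.4386] z 0.1172 t45.1
0.1150 [-3.5596 -1.2821 11.1318] z 0.1172 t45.2
0.1150 [-3.5963 -1.9507 10.8833] z 0.1172 t45.3
0.1150 [-3.6337 -1.3199 10.5621] z 0.1172 t45.4
0.1150 [-2.1945 -1.9251 11.4414] z 0.1172 t45.5
0.1150 [-4.1333 -0.9005 12.5043] z 0.1172 t45.6
0.1150 [-3.6006 -1.6659 11.9315] z 0.1172 t45.7
end t45.67 [0.5081 0.197  0.1172] F [-3.556  -1.4537 12.0922] M [-0.2462  0.7208  0.0199] gap 0.0002
```

The press has held about 11 N for over 0.7 s. I add a small margin (about 13 N) against the sensor offset, then back off.

```bash
python3 - <<'E'
from h import *
p=[.508,.197]
for z in(.1148,.1146):
    robot.movel([*p,z],.01)
    for _ in range(4): robot.hold(.1);print(robot.get_ft_force())
    if robot.get_ft_force()[2]>13: break
for z in (.1155,.1165,.118,.125): robot.movel([*p,z],.015)
st("off");robot.movel([*p,.20],.1)
robot.reach([.35,-.05,.3],q(YB));robot.hold(.3);st()
for n in P: cv2.imwrite(f"pics/{n}6.png",robot.grab_frame(n)[:,:,::-1])
f=cv2.imread("pics/side6.png");g=cv2.imread("pics/top6.png")
roi=(215,260,190,236)
m=hsv(g,(0,130,60),(6,255,255),roi)|hsv(g,(172,130,60),(180,255,255),roi)
for _,c,a in comps(m): print("top",c,RB.inv().apply(np.r_[plane("top",c,.0674)[0][:2]-cone,0])*1000)
for d in dotm(f,.0674)[:1]: print(d)
print("plate px change",[np.abs(cv2.imread(f"pics/{n}6.png").astype(int)-cv2.imread(f"pics/{n}5.png")).mean() for n in P])
cv2.imwrite("pics/g6.png",np.vstack([f[90:330,150:550]*1,g[90:330,100:500]]))
E
```

```text
[-3.84253882 -1.18133846 12.96680238]
[-3.58150127 -1.19167523 12.6791901 ]
[-4.42366791 -1.24962547 12.25447799]
[-3.87559925 -0.93984602 11.39364625]
[-3.94032039 -1.33428756 12.21192021]
[-3.53594159 -1.4638431  12.31319603]
[-3.53404102 -1.44814596 12.61813786]
[-2.87204102 -1.24534693 12.54013543]
off t48.33 [0.5081 0.197  0.1251] F [ 0.1512 -0.1414 -0.5112] M [-0.0246 -0.0087  0.0311] gap 0.0001
 t50.72 [ 0.3502 -0.0496  0.2996] F [-0.1072  0.5104  0.1633] M [ 0.0221 -0.0444  0.0293] gap 0.0003
top [238.549  218.2941] [-0.5828 -0.1795  0.    ]
(array([260.0357, 173.2143]), np.int32(28), array([0.7968, 3.2759, 0.    ]))
plate px change [np.float64(1.6747252604166667), np.float64(1.5128932291666666)]
```

View pics/g6.png

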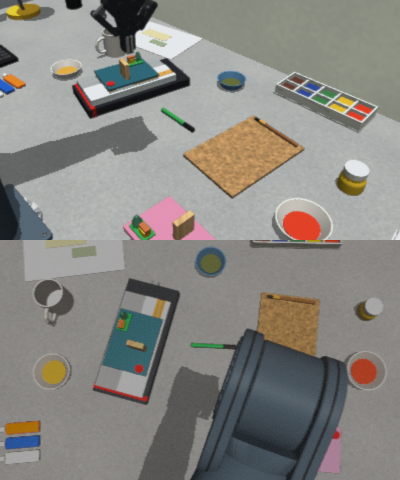

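The last pictures show the stage top unmoved by the press, with the dot still at (260,173) side and (239,218) top. The dishes, marker, brush, mug and jar are in place, and the gripper is clear.

```bash
python3 -c "
from bench import robot
robot.finish_job();print(robot.get_time())"
```

```text
the job is handed in; nothing more can be done
the job is handed in; nothing more can be done
```

I handed the job in at about 51 s of the 72 s. By my checks the stage top is seated and released, but no verdict was reported.

**What I did:** I gripped the rib, lifted the stage top off the cork and lowered it about 12 mm to +x of the cone. I then slid it along the groove and felt the cone's two lips at about +5 and −5.4 mm. The ball did not drop fully on that pass, because the arm held it and carried it across. So I raised it 2 mm, went back to the centre, lowered until all three balls bore, and let go. Finally I pressed on the rib top with closed fingers at about 11–13 N for over a second.

**Last checks:**
- **Height:** the rib top under the press was 117.2 mm above the table, against 117.4 mm expected when seated.
- **Position:** the top view puts the red dot within 0.6 mm of the cone mark.
- **Level and surroundings:** the stage top looks level and did not shift under the press. By eye, nothing else had moved.

**Disagreements:**
- The side view puts the dot about 3 mm to +y of the cone mark. It also read 1.5–3.5 mm to +y while I held the stage top above the slab, so I put it down to calibration.
- The top-view rib mask was about 5 mm off the gripped position, and I trusted contact over it.
- The press also carried about 4 N sideways, and the force sensor's zero is uncertain by about 1 N.

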